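# Close the hand screw press on a mould

### The job

Load the small green hand press: push the carrier that holds the white mould all the way in under the press head, up to its stop. Then screw the press down by its T-handle, clockwise seen from above, until the screw comes to its stop and the plate clamps the mould; leave it clamped and let go.

Things in the scene. Friction and masses are not known exactly. Their poses are not given: they have to be found in the camera images.
- press: fixed green hand screw press, base plate 150 x 280 x 16 mm, from 90 mm on the -y side of the origin to 190 mm on the +y side. Origin: underside of the base, on the vertical screw axis; z up. Its own y axis is the sliding direction: the carrier comes out on the +y side and goes in towards -y. Two uprights (outer faces at x = +-73 mm, 44 mm wide along y, inner gap 106 mm) carry a bridge across x whose top is 152 mm up, with a brass collar 42 mm wide to 160 mm
- carrier (a joint): slide of the aluminium carrier along the press's y axis, m: 0 = pulled out (start), grows as it is pushed in, 0.090 = home against its stop, the mould centred under the plate. About 1.5 N of friction; stays where it is left
- carrier_grip (a point): point to grip on the carrier's upright black post: post 16 mm thick (20 mm at its cap), from 25 mm to 83 mm above the bench; this point is on its axis 55 mm above the bench, 170 mm on the +y side of the carrier's middle. Under it runs a flat stem 22 mm wide with its top 25.5 mm above the bench
- mould: loose white mould block, 45 x 100 x 30 mm (its long side along the press's y), about 0.36 kg, lying in the carrier's shallow recess (rim 6 mm high). Origin: centre of its underside, 22 mm above the bench
- platen: steel pressing plate 44 x 64 x 10 mm on a spring (1.5 N/mm, 3 N preload, up to 10 mm) at the foot of the screw; origin: centre of its underside. It goes down 14 mm per turn of the T-handle, from 12 mm above the mould's top (joint 0) until it meets the mould; during the last third of a turn (from joint value about 5.4) the spring is compressed
- t_handle (a joint): turn of the T-handle about the vertical screw axis, rad: 0 = fully up, grows as it is turned clockwise seen from above, 7.5 = firm end stop (mould clamped with about 11 N). Starts between 0 and 1.8. Friction about 0.1 N m; stays where it is left. Seen in the press's frame, the red end of the bar points along +x at joint value 0, and at angle -(joint value) later. The bar goes down with the screw, 14 mm per turn
- red_ball (a point): centre of the red ball, 22 mm wide, at one end of the horizontal T-bar (bar 10 mm thick), 78 mm from the screw axis; about 206 mm above the bench at joint value 0, 189 mm at 7.5
- black_ball (a point): centre of the black ball, 22 mm wide, at the other end of the T-bar, opposite the red one, same height
Mind the look-alikes: they are no part of the job. Of the things shaped like the mould, the white one is meant.

How it is judged:
By the outcome, as a careful person would: the job done as asked, in the order asked, and still so for the second after the job is handed in, with the robot touching nothing.
It also fails if it takes over 72 s, if anything falls off the work surface, if the arm or the gripper's body presses on something with over 40 N, if the wrist force passes 120 N, or if a joint passes its speed limit or range.

### The arm

A 6-joint arm with a two-finger parallel gripper is mounted at the origin on a cart in front of the work surface, level with it; the furniture and walls round the work are solid. World frame = base frame: x ahead of the robot, y to its left, z up, the work surface at z = 0. Lengths are in m, angles in degrees, forces in N, time in s.
With the tool pointing down it reaches from about 0.25 to 0.725 m from the base axis. Payload 9.7 kg.
Tool frame: the origin (TCP) lies midway between the tips of the shut fingers; the grasp point (between the pads) lies 19 mm behind it (bot.grasp_offset is the distance from the TCP to the grasp point, in m); z points along the fingers, x is the direction in which the jaws open and shut, and the axes are right-handed (so a half turn about z gives the same grasp; the last joint's range is limited). The gripper opens to 85 mm and grips with 20 to 120 N. Pads are 22 mm wide; open, the fingers measure 114 mm over their backs; the gripper's body (76 mm by 85 mm) begins 54 mm behind the grasp point. The pads swing forward as they close: fully open they stand 13 mm farther back than shut.
Start: joints at [-64.171, 4.979, 10.078, 95.1, 0, 90], TCP at [0.24, -0.495, 0.231] pointing down, gripper open.
Joint ranges: [-179.16, 179.16], [-48.56, 103.87], [-65.8, 70.77], [-126.05, 130.52], [-82.76, 87.17], [-180, 180]. Speed limits (degrees/s): [127.2, 127.2, 147.25, 180, 180, 180].

### API

Orientations are given as [roll, pitch, yaw] about the fixed x, y, z axes, in that order (R = Rz(yaw) Ry(pitch) Rx(roll)).
In Python, from workcell import bot gives the robot as it stands.
- The arm moves only by the tool send_rows, never from a script. Its argument "targets" is a list of rows, each a list of 5 numbers: the closure, from 0 (fully open) to 1 (shut), then the shift along the world's x, y, z in mm, then the turn about the world's z in degrees. A call has 1 to 10 rows; each row is the pose to reach, as a shift and turn from the pose commanded when the call began; what a row does not reach only later rows make up. A row lasts 1/8 s, in which the tool goes at most 62.5 mm and 10.7 degrees, less where a joint would pass 70% of its speed; a pose out of reach is approached as far as the arm can. A call with a gripper value outside its range is refused whole. The fingers move at their own pace and stop on an object; "squeeze" is the grip in N (left out, the last holds). Time passes only in rows, so rows that repeat a pose let the fingers close. It gives the time, the measured TCP pose, the force and the opening at its end, in the units of the state.
- bot.get_obs(): the state, without advancing time (a new reading comes with each control period).
- bot.camera(name): name is "scene" or "top"; returns a dict with "pixels" (420x560x3 uint8, red, green, blue), "intrinsics" (3x3 intrinsics, pixels), "view" (4x4, takes a point from world to camera coordinates). Camera axes: x right, y down, z forward; pixel columns grow to the right and rows downward; lengths in m; the calibration is good to about 2 mm. A picture is of the moment at which its call begins. There is no depth.
- bot.job_done(): hands the job in, once; it reports no verdict.
The state is a dict: "time": time; "q": joint angles; "qd": joint speeds; "joint_efforts": joint torques, N m; "ee_pos": TCP position; "tcp_rot": TCP orientation; "wrist_force": force on the tool from outside, world axes, zero at the start; "torque": the same for the moment, N m; "opening": finger opening in m.
Only numpy, scipy, OpenCV 4.12 (cv2) and the standard library are available. Lean on these libraries where they do the work, as an engineer would, in place of code of your own. Each camera call takes 0.05 s, during which the arm holds its last target.

## Working session

There is one attempt and no reset: what is moved stays moved. The work goes in short steps, Python scripts to look and compute and a tool call to move; the robot and the scene stay as the last step left them, time stands still between calls to the robot, and variables do not carry over. Pictures are saved under pics/ and viewed, and the job is handed in when it is done.

Besides the shell and the picture viewer there is one more tool, called in YAML: its name, and indented under it one key for each argument. send_rows: Moves the arm, as the interface text tells. Its arguments: {"type":"object","properties":{"targets":{"type":"array","items":{"type":"array","items":{"type":"number"}}},"squeeze":{"type":"number"}},"required":["targets"]}

```bash
mkdir -p pics; python3 - <<'E'
from workcell import bot
import cv2
for n in("scene","top"):
    c=bot.camera(n); cv2.imwrite(f"pics/{n}0.png",cv2.cvtColor(c["pixels"],cv2.COLOR_RGB2BGR)); print(n,c["intrinsics"].tolist(),c["view"].tolist())
o=bot.get_obs();print(o)
E
```

```text
scene [[546.0734422329162, 0.0, 283.59838481156254], [0.0, 546.0734422329162, 206.78514486926548], [0.0, 0.0, 1.0]] [[0.5080914798872433, -0.8613010435568199, 0.0018869112125259621, -0.49143736223393436], [-0.43814070730694843, -0.2603491772599217, -0.8603784205224169, 0.3067563957264611], [0.7415360872314699, 0.4363242123330021, -0.5096522471896178, 1.2117299943772015], [0.0, 0.0, 0.0, 1.0]]
top [[457.6450912688896, 0.0, 279.8128983466467], [0.0, 457.6450912688896, 200.43667230642413], [0.0, 0.0, 1.0]] [[-0.009813983749450557, -0.9998591328694008, 0.013616172025060389, -0.22088096968253998], [-0.9899075683952585, 0.007789341755964049, -0.1415002904194747, 0.5738740257185218], [0.1413742966622732, -0.014867433290898336, -0.9898445674299517, 1.263784672420236], [0.0, 0.0, 0.0, 1.0]]
{'time': 0.1, 'q': array([-6.41707759e+01,  5.00621689e+00,  1.00369840e+01,  9.50997917e+01,
       -7.03406281e-04,  9.00003450e+01]), 'qd': array([-0.01628024, -0.13371291,  0.14878336,  0.1051511 ,  0.03372345,
        0.02320572]), 'joint_efforts': array([ 4.96511359e-05, -5.21561623e+01,  4.65653908e+01,  1.60803128e-02,
       -3.04919251e-05,  6.38166938e-06]), 'ee_pos': array([ 0.23952985, -0.49485503,  0.23065258]), 'tcp_rot': array([ 1.79999296e+02,  6.90245863e-02, -6.41711209e+01]), 'wrist_force': array([ 0.34740841, -0.34618051,  0.7943975 ]), 'torque': array([ 0.04702973,  0.04792563, -0.08506593]), 'opening': 0.08492187461490233}
```

View pics/scene0.png

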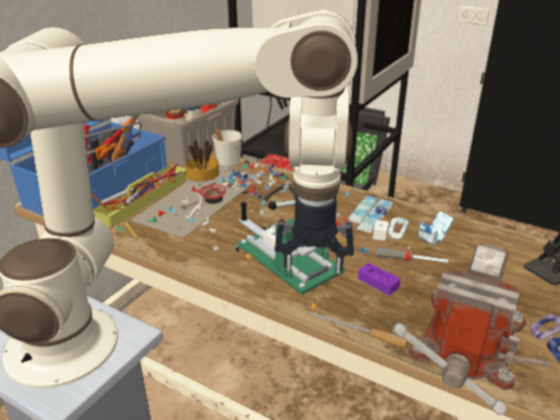

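View pics/top0.png

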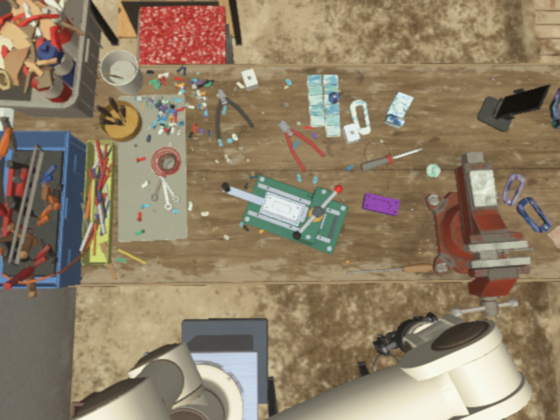

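```bash
python3 - <<'E'
import cv2
a=cv2.imread("pics/top0.png")[165:260,210:410]
cv2.imwrite("pics/crop0.png",cv2.resize(a,None,fx=4,fy=4,interpolation=cv2.INTER_CUBIC))
a=cv2.imread("pics/scene0.png")[190:300,220:410]
cv2.imwrite("pics/crop1.png",cv2.resize(a,None,fx=4,fy=4,interpolation=cv2.INTER_CUBIC))
E
```

```text
(no output)
```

View pics/crop0.png

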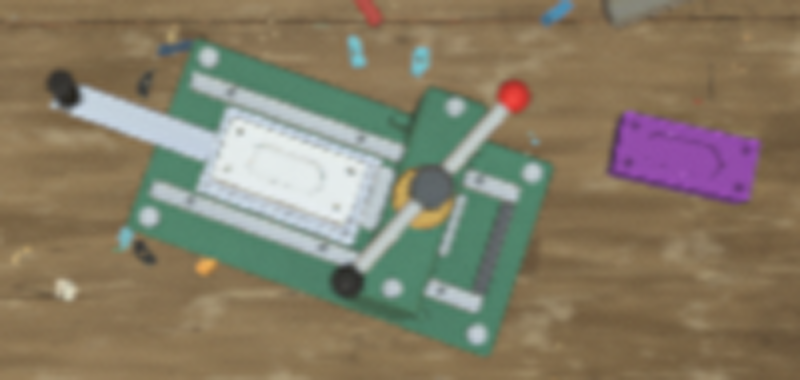

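View pics/crop1.png

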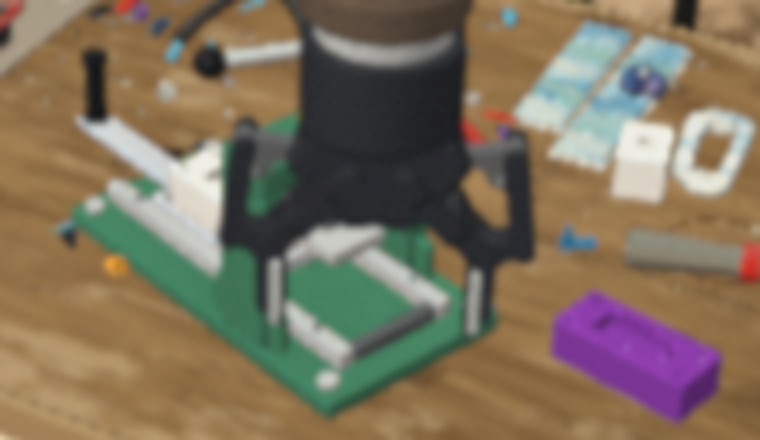

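The white mould at top px (283,208) lies in the carrier recess; the purple block (380,204) has the same shape but is loose on the bench, so it is a look-alike. The crop confirms white. Next I measure the pose.

```bash
cat > h.py <<'E'
import numpy as np,cv2
from workcell import bot
def ray(c,u,v,z):
    K=c["intrinsics"];T=c["view"];R=T[:3,:3];C=-R.T@T[:3,3]
    d=R.T@np.linalg.solve(K,[u,v,1.]);return C+d*(z-C[2])/d[2]
def proj(c,p):
    q=c["view"][:3,:3]@p+c["view"][:3,3];q=c["intrinsics"]@q;return q[:2]/q[2]
def cent(m,box):
    x0,y0,x1,y1=box;k=np.zeros_like(m);k[y0:y1,x0:x1]=m[y0:y1,x0:x1]
    n,l,s,ce=cv2.connectedComponentsWithStats(k.astype(np.uint8))
    i=1+np.argmax(s[1:,4]);return ce[i],s[i]
E
python3 - <<'E'
from h import *
c=bot.camera("top");p=c["pixels"].astype(int);r,g,b=p[...,0],p[...,1],p[...,2]
red,s=cent((r>130)&(g<70)&(b<70),(325,178,350,198));print("red",red,s)
blk,s=cent((p.max(2)<60),(285,225,310,245));print("blk",blk,s)
post,s=cent((p.max(2)<65),(215,178,235,195));print("post",post,s)
gm=((g>r+25)&(g>b+5)).astype(np.uint8)
gm[:165]=0;gm[260:]=0;gm[:,:225]=0;gm[:,370:]=0
gm=cv2.morphologyEx(gm,cv2.MORPH_OPEN,np.ones((3,3)))
pts=np.argwhere(gm)[:,::-1].astype(np.float32)
box=cv2.boxPoints(cv2.minAreaRect(pts));print("green",box.tolist())
B=[ray(c,*q,0.016) for q in box]
for i in range(4):
    d=B[(i+1)%4]-B[i];print(np.round(B[i],4),"edge",np.linalg.norm(d),np.degrees(np.arctan2(d[1],d[0])))
wm=((p.min(2)>165)).astype(np.uint8);ce,s=cent(wm,(255,185,310,230));print("mould",ce,s,ray(c,*ce,0.052))
R=ray(c,*red,.204);K=ray(c,*blk,.204);print("R",R,"K",K,"mid",(R+K)/2,np.linalg.norm(R-K),"ang",np.degrees(np.arctan2(*(R-K)[1::-1])))
print("post top",ray(c,*post,.07))
c2=bot.camera("scene")
for P in(R,K):print(proj(c2,P))
print(proj(c2,ray(c,*post,.083)))
E
```

```text
red [338.32352941 187.94117647] [335 185   7   8  34]
blk [296.5        234.86666667] [294 232   6   7  30]
post [225.55555556 186.69444444] [223 183   6   8  36]
green [[241.25778198242188, 221.73690795898438], [260.8398132324219, 166.48751831054688], [350.9054260253906, 198.40951538085938], [331.3233947753906, 253.65890502929688]]
[ 0.5144 -0.1143  0.016 ] edge 0.17237350247953842 -19.37957359280755
[ 0.677  -0.1715  0.016 ] edge 0.27983567215643723 -110.27449761179062
[ 0.58  -0.434  0.016] edge 0.17113383585921788 158.97320530800272
[ 0.4203 -0.3726  0.016 ] edge 0.2748992498021563 69.98257252724609
mould [281.73132881 208.25897187] [ 255  192   53   34 1031] [ 0.54814401 -0.23100616  0.052     ]
R [ 0.57934652 -0.3707776   0.204     ] K [ 0.46251894 -0.26392537  0.204     ] mid [ 0.52093273 -0.31735149  0.204     ] 0.15832271119179597 ang -42.44649773056266
post top [ 0.6080118  -0.07396738  0.07      ]
[332.29117696 196.43822059]
[271.85111586 205.68266645]
[242.74766094 203.18864679]
```

send_rows:
  targets:
    - [0,0,0,60,0]
    - [0,40,47,80,5]
    - [0,82,94,80,10]
    - [0,123,140,80,15]
    - [0,164,187,80,20]
    - [0,205,234,80,25]
    - [0,246,281,80,30]
    - [0,287,328,80,35]
    - [0,328,375,80,40]
    - [0,368,421,80,44.4]

```text
time: 1.45
ee_pos: [0.6087, -0.0722, 0.3112]
tcp_rot: [180.0, -0.0, -19.6]
wrist_force: [0.6, -0.8, -0.6]
opening: 0.0852
```

```bash
python3 - <<'E'
from h import *
o=bot.get_obs();print(o["time"],o["ee_pos"],o["tcp_rot"],o["q"])
c=bot.camera("scene");im=cv2.cvtColor(c["pixels"],cv2.COLOR_RGB2BGR)
cv2.imwrite("pics/s1.png",cv2.resize(im[150:310,200:400],None,fx=4,fy=3.75,interpolation=cv2.INTER_CUBIC))
for z in(.083,.025):print(proj(c,np.array([.608,-.074,z])))
E
```

```text
1.45 [ 0.60869716 -0.07220493  0.31120401] [ 1.79995157e+02 -9.70670356e-03 -1.96074212e+01] [-6.76173423e+00  1.72752590e+01  3.34691436e+01  1.06185498e+02
 -6.87975780e-03  1.02845687e+02]
[242.80613489 202.7347233 ]
[243.51464217 219.65523892]
```

View pics/s1.png

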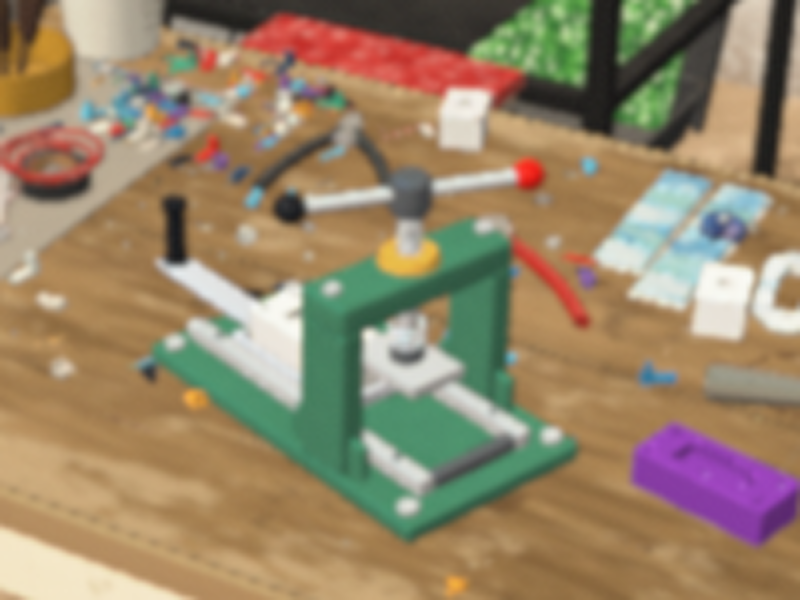

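The scene crop shows the post cap at about (244,203) and its foot at (244,220), as predicted by the top view. The balls also agree within 1 px. Descending to grip.

send_rows:
  targets:
    - [0,0,0,0,0]
    - [0,0,0,-50,0]
    - [0,0,0,-100,0]
    - [0,0,0,-150,0]
    - [0,0,0,-190,0]
    - [0,0,0,-225,0]
    - [0,0,0,-250,0]
    - [0,0,0,-268,0]
    - [0,0,0,-274,0]
    - [0,0,0,-274,0]

```text
time: 2.75
ee_pos: [0.6077, -0.0744, 0.0378]
tcp_rot: [-180.0, -0.0, -19.8]
wrist_force: [0.4, -0.3, -0.2]
opening: 0.0855
```

send_rows:
  targets:
    - [0.5,0,0,0,0]
    - [0.7,0,0,0,0]
    - [0.8,0,0,0,0]
    - [0.9,0,0,0,0]
    - [1,0,0,0,0]
    - [1,0,0,0,0]
    - [1,0,0,0,0]
    - [1,0,0,0,0]
  squeeze: 25

```text
time: 3.75
ee_pos: [0.6101, -0.0748, 0.038]
tcp_rot: [-180.0, -0.3, -19.8]
wrist_force: [11.3, -4.1, -3.8]
opening: 0.0167
```

```bash
python3 - <<'E'
from h import *
for n in("scene","top"):
    c=bot.camera(n);im=cv2.cvtColor(c["pixels"],cv2.COLOR_RGB2BGR)
    a=im[150:310,200:400]
    cv2.imwrite(f"pics/{n}2.png",cv2.resize(a,None,fx=4,fy=3.75,interpolation=cv2.INTER_CUBIC))
E
```

```text
(no output)
```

View pics/scene2.png

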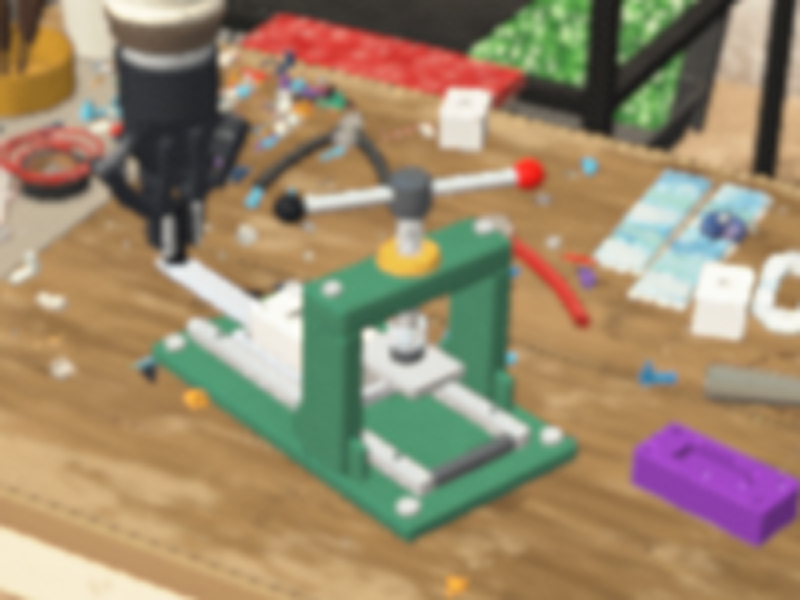

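Gripped (16.7 mm opening). The post pulls the tool by about 2.5 mm in x, so I centre on it and then push in along the slide.

send_rows:
  targets:
    - [1,3,-1,0,0]
    - [1,0,-8.5,0,0]
    - [1,-4,-19,0,0]
    - [1,-8,-30,0,0]
    - [1,-12,-41,0,0]
    - [1,-16,-52,0,0]
    - [1,-20,-62,0,0]
    - [1,-23,-71,0,0]
    - [1,-25,-76,0,0]
    - [1,-25,-76,0,0]

```text
time: 5.1
ee_pos: [0.5821, -0.1508, 0.0378]
tcp_rot: [180.0, 0.0, -19.8]
wrist_force: [-3.9, 0.2, 6.2]
opening: 0.0169
```

send_rows:
  targets:
    - [1,-2,-4,0,0]
    - [1,-3,-7,0,0]
    - [1,-4,-9,0,0]
    - [1,-4,-10,0,0]
    - [1,-4,-10,0,0]

```text
time: 5.72
ee_pos: [0.5789, -0.1593, 0.0378]
tcp_rot: [-179.9, -0.0, -19.7]
wrist_force: [-0.1, 7.0, 5.9]
opening: 0.0168
```

send_rows:
  targets:
    - [1,-0.5,-1.5,0,0]
    - [1,-1,-2,0,0]
    - [1,-1,-2,0,0]
    - [1,-1,-2,0,0]

```text
time: 6.22
ee_pos: [0.5789, -0.1595, 0.0379]
tcp_rot: [-179.7, -0.1, -19.6]
wrist_force: [5.2, 17.0, 5.2]
opening: 0.0168
```

Firm stop: 18 N with no more travel. I relax, release and rise.

send_rows:
  targets:
    - [1,0.5,2,0,0]
    - [1,1,3,0,0]
    - [0.5,1,3,0,0]
    - [0,1,3,0,0]
    - [0,1,3,0,0]
    - [0,1,3,0,0]
    - [0,1,3,40,0]
    - [0,1,3,100,0]
    - [0,1,3,160,0]
    - [0,1,3,220,0]

```text
time: 7.48
ee_pos: [0.5783, -0.159, 0.2593]
tcp_rot: [-180.0, -0.0, -19.8]
wrist_force: [1.5, -0.8, -0.2]
opening: 0.0854
```

```bash
python3 - <<'E'
from h import *
print(bot.get_obs()["ee_pos"])
for n in("scene","top"):
    c=bot.camera(n);im=cv2.cvtColor(c["pixels"],cv2.COLOR_RGB2BGR)
    a=im[150:310,200:400]
    cv2.imwrite(f"pics/{n}3.png",cv2.resize(a,None,fx=4,fy=3.75,interpolation=cv2.INTER_CUBIC))
E
```

```text
[ 0.57834553 -0.15899676  0.25934869]
```

View pics/scene3.png

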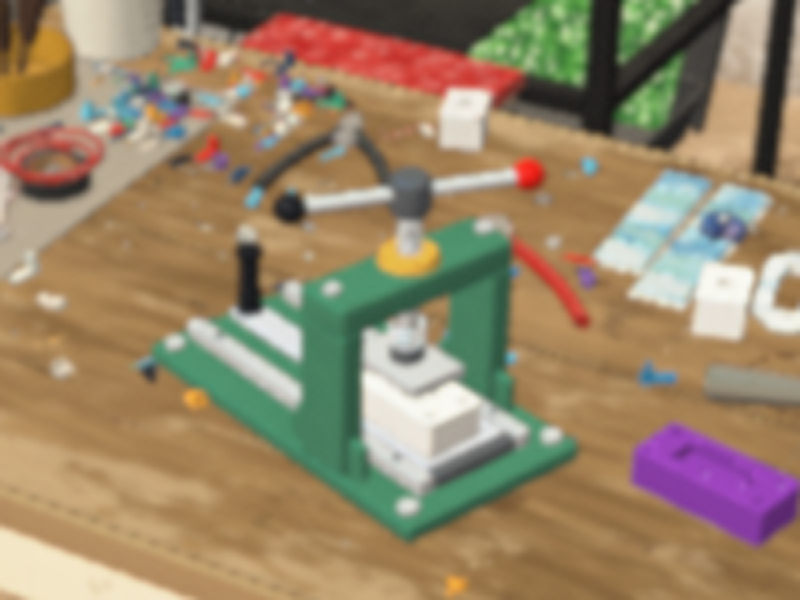

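View pics/top3.png

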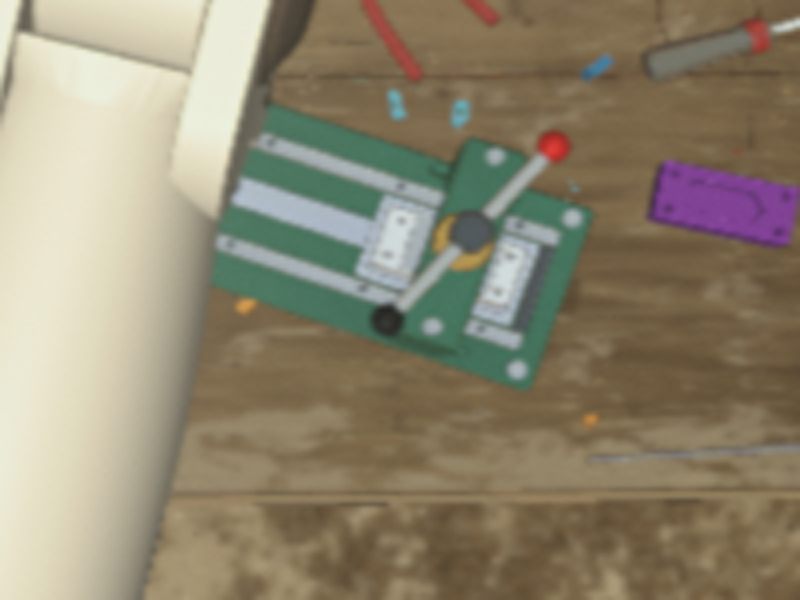

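The carrier is home: the mould's front is against the grey stop at (327,222) in the top view, and the handle is undisturbed. Now I close the fingers into a peg and bring them beside the hub, behind the bar.

send_rows:
  targets:
    - [1,0,0,10,0]
    - [1,-4,-20,10,0]
    - [1,-10,-50,10,0]
    - [1,-16,-80,10,0]
    - [1,-22,-105,10,0]
    - [1,-26,-123,10,0]
    - [1,-26,-123,0,0]
    - [1,-26,-123,-30,0]
    - [1,-26,-123,-60,0]
    - [1,-26,-123,-72,0]

```text
time: 8.82
ee_pos: [0.5519, -0.281, 0.1827]
tcp_rot: [-180.0, 0.2, -19.7]
wrist_force: [-0.9, 0.0, -0.3]
opening: 0.0003
```

```bash
python3 - <<'E'
from h import *
o=bot.get_obs();print(o["ee_pos"],o["wrist_force"])
S=np.array([.5205,-.318])
P=lambda a:S+.048*np.array([np.cos(np.radians(a)),np.sin(np.radians(a))])
p0=o["ee_pos"][:2]
for k in range(1,41):
    if k%10==1: base=P(48-12*(k-1)) if k>1 else p0
    a=48-12*k;print(k,a,np.round((P(a)-base)*1e3).astype(int))
c=bot.camera("scene");im=cv2.cvtColor(c["pixels"],cv2.COLOR_RGB2BGR)
cv2.imwrite("pics/s4.png",cv2.resize(im[150:310,200:400],None,fx=4,fy=3.75,interpolation=cv2.INTER_CUBIC))
E
```

```text
[ 0.55193951 -0.28097717  0.18266151] [-0.8771824   0.01777219 -0.32904644]
1 36 [ 7 -9]
2 24 [ 12 -17]
3 12 [ 16 -27]
4 0 [ 17 -37]
5 -12 [ 16 -47]
6 -24 [ 12 -57]
7 -36 [  7 -65]
8 -48 [  1 -73]
9 -60 [ -7 -79]
10 -72 [-17 -83]
11 -84 [-10  -2]
12 -96 [-20  -2]
13 -108 [-30   0]
14 -120 [-39   4]
15 -132 [-47  10]
16 -144 [-54  17]
17 -156 [-59  26]
18 -168 [-62  36]
19 -180 [-63  46]
20 -192 [-62  56]
21 -204 [ 3 10]
22 -216 [ 8 18]
23 -228 [15 26]
24 -240 [23 32]
25 -252 [32 36]
26 -264 [42 38]
27 -276 [52 38]
28 -288 [62 36]
29 -300 [71 32]
30 -312 [79 26]
31 -324 [ 7 -7]
32 -336 [ 12 -16]
33 -348 [ 15 -26]
34 -360 [ 16 -36]
35 -372 [ 15 -46]
36 -384 [ 12 -55]
37 -396 [  7 -64]
38 -408 [  0 -71]
39 -420 [ -8 -77]
40 -432 [-17 -81]
```

View pics/s4.png

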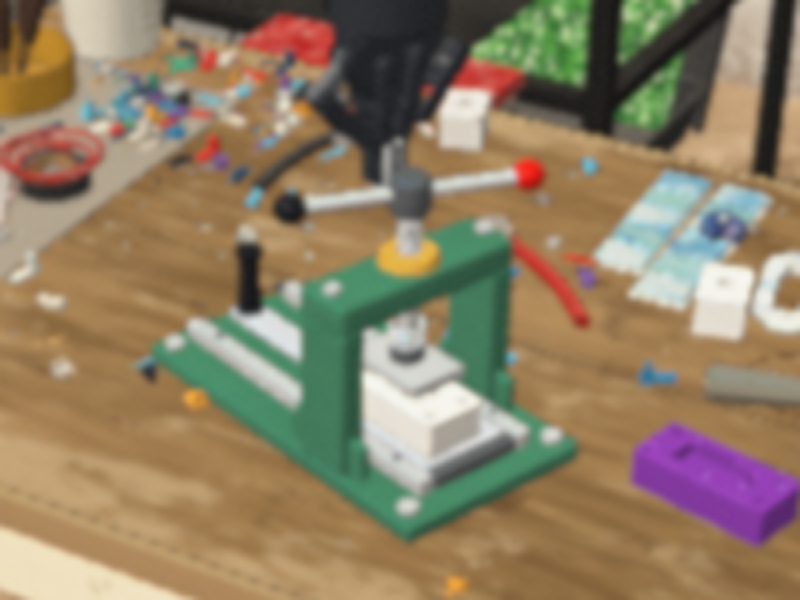

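The peg stands clear behind the hub at (298,195), between the bar's ends. First arc, clockwise.

send_rows:
  targets:
    - [1,7,-9,0,0]
    - [1,12,-17,0,0]
    - [1,16,-27,0,0]
    - [1,17,-37,0,0]
    - [1,16,-47,0,0]
    - [1,12,-57,-1,0]
    - [1,7,-65,-1,0]
    - [1,1,-73,-2,0]
    - [1,-7,-79,-2,0]
    - [1,-17,-83,-3,0]

```text
time: 10.12
ee_pos: [0.5352, -0.3655, 0.1824]
tcp_rot: [180.0, -0.0, -19.8]
wrist_force: [2.3, 2.1, 0.4]
opening: 0.0001
```

```bash
python3 - <<'E'
from h import *
o=bot.get_obs();print(o["ee_pos"],o["wrist_force"])
for n in("scene","top"):
    c=bot.camera(n);im=cv2.cvtColor(c["pixels"],cv2.COLOR_RGB2BGR)
    cv2.imwrite(f"pics/{n}5.png",cv2.resize(im[150:310,200:400],None,fx=4,fy=3.75,interpolation=cv2.INTER_CUBIC))
E
```

```text
[ 0.53515401 -0.36549999  0.18240644] [2.32458814 2.13535287 0.39346024]
```

View pics/scene5.png

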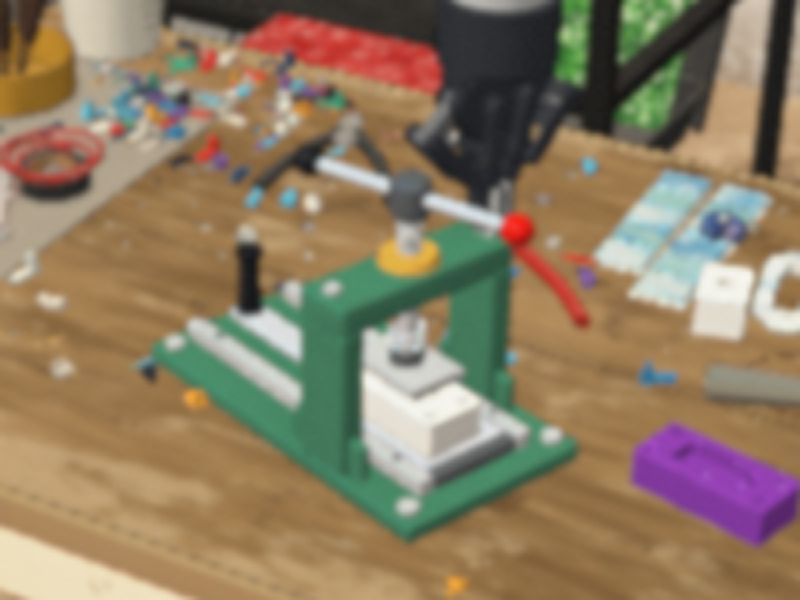

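The peg is pushing the bar beside the red ball at (329,212) with about 3 N. Continuing.

send_rows:
  targets:
    - [1,-10,-2,0,0]
    - [1,-20,-2,-1,0]
    - [1,-30,0,-1,0]
    - [1,-39,4,-2,0]
    - [1,-47,10,-2,0]
    - [1,-54,17,-3,0]
    - [1,-59,26,-3,0]
    - [1,-62,36,-4,0]
    - [1,-63,46,-4,0]
    - [1,-62,56,-5,0]

```text
time: 11.48
ee_pos: [0.4736, -0.3085, 0.1774]
tcp_rot: [180.0, -0.0, -19.8]
wrist_force: [0.9, -3.8, 1.5]
opening: 0.0
```

send_rows:
  targets:
    - [1,3,10,0,0]
    - [1,8,18,-1,0]
    - [1,15,26,-1,0]
    - [1,23,32,-2,0]
    - [1,32,36,-2,0]
    - [1,42,38,-3,0]
    - [1,52,38,-3,0]
    - [1,62,36,-4,0]
    - [1,71,32,-4,0]
    - [1,79,26,-5,0]

```text
time: 12.72
ee_pos: [0.5533, -0.2833, 0.1722]
tcp_rot: [-180.0, 0.0, -19.8]
wrist_force: [-2.8, 1.7, 0.5]
opening: 0.0
```

```bash
python3 - <<'E'
from h import *
o=bot.get_obs();print(o["ee_pos"],o["wrist_force"],o["time"])
S=np.array([.5205,-.318]);d=o["ee_pos"][:2]-S;print(np.hypot(*d),np.degrees(np.arctan2(d[1],d[0])))
for n in("scene",):
    c=bot.camera(n);im=cv2.cvtColor(c["pixels"],cv2.COLOR_RGB2BGR)
    cv2.imwrite(f"pics/{n}6.png",cv2.resize(im[150:310,200:400],None,fx=4,fy=3.75,interpolation=cv2.INTER_CUBIC))
E
```

```text
[ 0.55331272 -0.28325851  0.17220973] [-2.77012507  1.72586256  0.48650865] 12.725
0.0477875049074941 46.63543909590386
```

View pics/scene6.png

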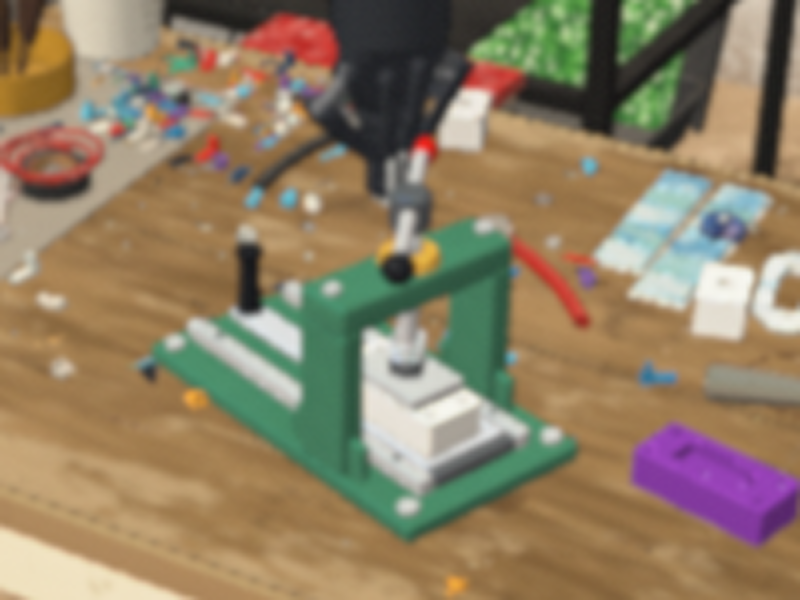

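On track: the red end is at (306,189), with the bar about 20° ahead of the peg. The plate is down near the mould.

send_rows:
  targets:
    - [1,7,-7,0,0]
    - [1,12,-16,0,0]
    - [1,15,-26,-1,0]
    - [1,16,-36,-1,0]
    - [1,15,-46,-1,0]
    - [1,12,-55,-2,0]
    - [1,9,-60,-2,0]
    - [1,6,-65,-2,0]
    - [1,3,-68,-2,0]
    - [1,0,-71,-2,0]

```text
time: 14.02
ee_pos: [0.5526, -0.3542, 0.1704]
tcp_rot: [180.0, -0.0, -19.8]
wrist_force: [2.6, 4.0, -0.2]
opening: -0.0005
```

```bash
python3 - <<'E'
from h import *
o=bot.get_obs();print(o["ee_pos"],o["wrist_force"],o["time"])
S=np.array([.5205,-.318]);d=o["ee_pos"][:2]-S;print(np.hypot(*d),np.degrees(np.arctan2(d[1],d[0])))
for n in("scene","top"):
    c=bot.camera(n);im=cv2.cvtColor(c["pixels"],cv2.COLOR_RGB2BGR)
    cv2.imwrite(f"pics/{n}7.png",cv2.resize(im[150:310,200:400],None,fx=4,fy=3.75,interpolation=cv2.INTER_CUBIC))
P=lambda a:S+.048*np.array([np.cos(np.radians(a)),np.sin(np.radians(a))])
for a in range(-412,-440,-4):print(a,np.round((P(a)-P(-408))*1e3,1))
E
```

```text
[ 0.55256773 -0.35416759  0.17039528] [ 2.56893829  4.02337476 -0.17834731] 14.025
0.048336670417977075 -48.4384288515164
-412 [-2.6 -2.2]
-416 [-5.3 -4.1]
-420 [-8.1 -5.9]
-424 [-11.1  -7.5]
-428 [-14.1  -8.8]
-432 [-17.3 -10. ]
-436 [-20.5 -10.9]
```

View pics/scene7.png

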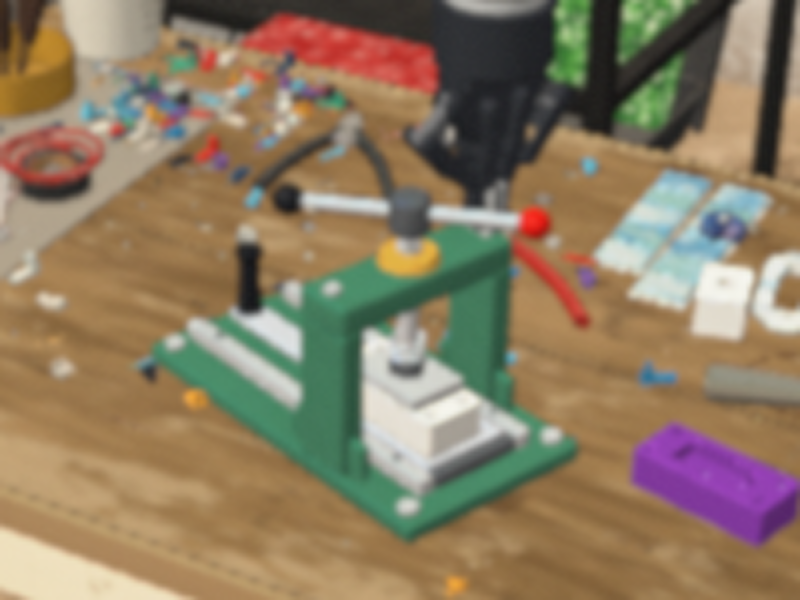

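Nearly there: the red end is at about -70°. I advance slowly to the stop and watch the force.

send_rows:
  targets:
    - [1,-2.6,-2.2,0,0]
    - [1,-5.3,-4.1,0,0]
    - [1,-8,-6,0,0]
    - [1,-9.5,-6.7,0,0]
    - [1,-11,-7.5,0,0]
    - [1,-11,-7.5,0,0]

```text
time: 14.88
ee_pos: [0.5415, -0.3617, 0.1704]
tcp_rot: [180.0, -0.0, -19.8]
wrist_force: [1.3, 1.8, -0.5]
opening: 0.0001
```

send_rows:
  targets:
    - [1,-1.5,-0.7,0,0]
    - [1,-3,-1.3,0,0]
    - [1,-3,-1.3,0,0]

```text
time: 15.25
ee_pos: [0.5393, -0.3625, 0.1704]
tcp_rot: [-179.9, -0.1, -19.7]
wrist_force: [6.3, 3.3, -1.0]
opening: 0.0003
```

send_rows:
  targets:
    - [1,-1.5,-0.6,0,0]
    - [1,-3,-1.1,0,0]
    - [1,-3,-1.1,0,0]

```text
time: 15.62
ee_pos: [0.5385, -0.3626, 0.1705]
tcp_rot: [-179.8, -0.3, -19.7]
wrist_force: [17.3, 8.8, -2.6]
opening: 0.0
```

The force rose to 19 N while the peg hardly moved, so this is the end stop. I back off, rise clear, and check.

send_rows:
  targets:
    - [1,3,2,0,0]
    - [1,10,6,0,0]
    - [1,16,11,0,0]
    - [1,18,14,0,0]
    - [1,18,14,30,0]
    - [1,18,14,80,0]
    - [1,18,14,140,0]
    - [1,-30,-20,160,0]
    - [1,-80,-60,160,0]
    - [1,-130,-110,160,0]

```text
time: 16.88
ee_pos: [0.4111, -0.4678, 0.3311]
tcp_rot: [180.0, -0.0, -19.7]
wrist_force: [0.3, 0.3, -0.3]
opening: -0.0003
```

send_rows:
  targets:
    - [1,-40,-30,0,0]
    - [1,-80,-60,0,0]
    - [1,-120,-80,0,0]
    - [1,-120,-80,0,0]
    - [1,-120,-80,0,0]

```text
time: 17.5
ee_pos: [0.2926, -0.547, 0.3303]
tcp_rot: [-180.0, -0.0, -19.8]
wrist_force: [0.2, 0.4, -0.6]
opening: 0.0002
```

```bash
python3 - <<'E'
from h import *
o=bot.get_obs();print(o["ee_pos"],o["wrist_force"],o["time"])
for n in("scene","top"):
    c=bot.camera(n);im=cv2.cvtColor(c["pixels"],cv2.COLOR_RGB2BGR)
    cv2.imwrite(f"pics/{n}8.png",cv2.resize(im[150:310,200:400],None,fx=4,fy=3.75,interpolation=cv2.INTER_CUBIC))
p=c["pixels"].astype(int);r,g,b=p[...,0],p[...,1],p[...,2]
red,s=cent((r>130)&(g<70)&(b<70),(280,170,360,260));print("red",red,s)
R=ray(c,*red,.189);S=np.array([.5205,-.318]);d=R[:2]-S;a=np.degrees(np.arctan2(d[1],d[0]))
print(R,np.hypot(*d),a,"joint",np.radians(-20.1-a)+2*np.pi)
E
```

```text
[ 0.29264258 -0.54695563  0.33034879] [ 0.19077166  0.38193844 -0.58768003] 17.5
red [348.22857143 212.02857143] [346 209   6   7  35]
[ 0.52000803 -0.39629967  0.189     ] 0.07830121568901115 -90.35999753057605 joint 7.509453596531223
```

View pics/scene8.png

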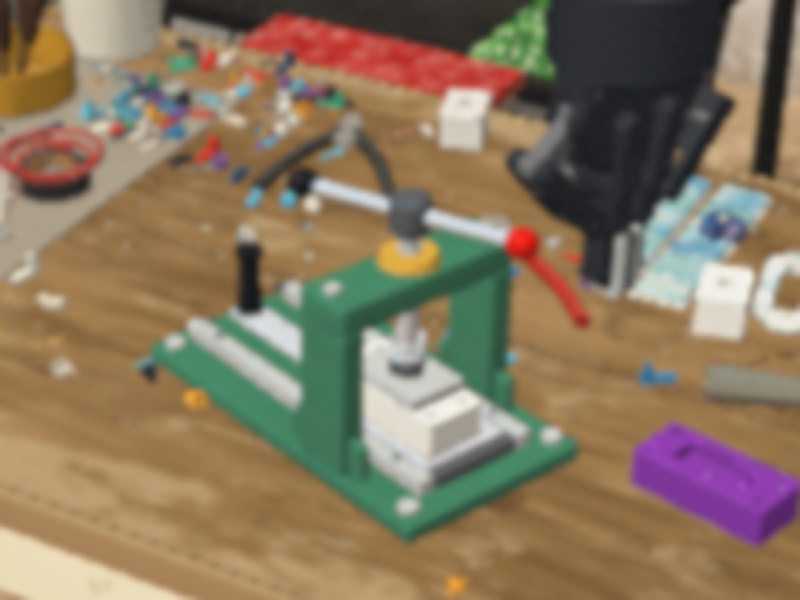

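View pics/top8.png

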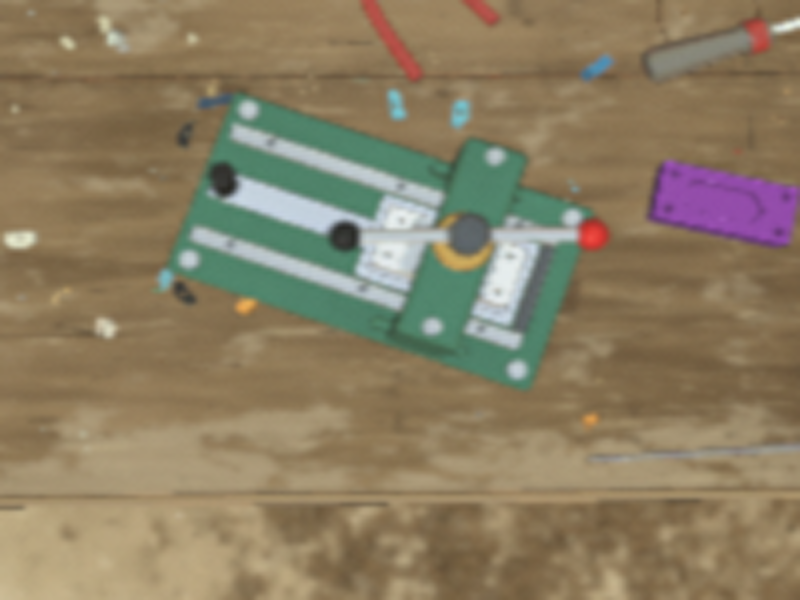

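The red ball is at top px (348,212), which gives a joint value of about 7.51. The plate rests on the mould, the carrier is home and the robot is clear. Handing in.

```bash
python3 - <<'E'
from workcell import bot
print(bot.job_done())
E
```

```text
the job is handed in; nothing more can be done
None
```

The press is loaded and clamped, and I handed the job in at about 17.6 s of the 72 s allowed. `bot.job_done()` gives no verdict.

- **Carrier:** I gripped it by its post and pushed it in 90 mm. At the stop it held against 18 N without moving further.
- **Screw:** I turned the T-handle clockwise about 1.1 turns, using the shut fingers as a peg behind the bar. At the end the force rose to 19 N with almost no movement. The last top view gives a handle value of about 7.51 rad, against the 7.5 end stop.
- **Last pictures:** the mould is against the stop with the plate down on it. The arm is well clear of the press, with no force on the wrist. The purple look-alike was not touched.

No check failed. One small disagreement: the post was about 3 mm from my first estimate in x, which put 12 N on the wrist when I gripped it. I re-centred before pushing.

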